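# Unscrew the lather machine's filler cap and set it in the tray

## Task

Unscrew the black filler cap of the white lather machine, turning it counterclockwise letting it rise as it turns, in as many regrasps as it takes and without ever forcing it. A spring pushes it up from below, so keep hold of it as the thread lets go, lift it off without dropping it, and set it down gently and upright in the steel tray, then let go. Leave the bottle, the cup and the hair clipper where they are.

Things in the scene. Friction and masses are not known exactly. Their poses are not given: they have to be found in the camera images.
- cap: Round black plastic screw cap, 65 mm tall, 0.1 kg. Origin: centre of the lower edge of its skirt; z up along its axis. From the origin up: hollow skirt with top plate, 55 mm across, 31 mm tall, then a coaxial solid ribbed round grip 42 mm across, 34 mm tall (z 31 to 65 mm). It can be gripped at any yaw. More than 40 N between cap and machine is forcing it.
- cap_grip (a point): Point on the cap's axis 53 mm above the cap's origin, 12 mm below the top of the round grip: the height to grip with fingers coming straight down (fingertips may reach 22 mm below it before they touch the top plate). The cap's friction on the thread is small (about 0.1 N m).
- neck (a point): Centre of the foot of the threaded filler neck, on the flat top of the machine, 140 mm above the counter; z up. Neck 29 mm tall, 47 mm across over the thread. Right-hand thread: counterclockwise from above unscrews. The cap rises 15 mm per turn (2.4 mm per rad); held from rising it jams hard. Cap origin at the start: 3 to 11 mm above this point; clear of the neck: more than 32 mm above.
- neck_rim (a point): Centre of the neck's upper rim. A sprung plate here (6 N, 0.13 N/mm) pushes the cap up against its thread. How tightly the cap was done up is not known: it frees within 1.2 turns, often much sooner. Until then it stays where it is left and resists a light pull (a few N do no harm); once free it turns without rising, lifts with no more than its weight, and jumps off if let go.
- machine: White hot-lather machine fixed to the counter, a rounded box 170 x 140 mm, 140 mm high, with a short spout on its -x side (its tip 110 mm from the box's centre). Origin: centre of its underside. The filler neck stands on its top 20 mm to +x of the centre.
- tray: Shallow open steel tray fixed to the counter, 160 (x) x 200 (y) mm outside, rim 16 mm high, walls 4 mm, floor 4 mm thick. Origin: centre of its underside. Empty.
- talc: White talc bottle, 54 mm across, 150 mm high, loose; origin at the centre of its underside. To be left alone.
- clipper: Black hair clipper lying flat, about 170 x 44 x 36 mm, loose, long side along its x; origin under the middle of the handle. To be left alone.
- comb_cup: White ceramic cup, 76 mm across, 100 mm high, loose; origin at the centre of its underside. To be left alone.
Things that resemble listed ones, but are neither listed nor needed, are in the scene too. Of the things like the cap, leave any that is green or red; of the rest the smaller one is meant.

How it is judged (in metres and radians):
On the way:
1. the cap has been lifted clear of the neck, held in the fingers (z of cap in the frame of neck above 0.034 m and contact force between cap and the fingers above 0.5 N and contact force between cap and machine below 0.1 N), for 0.2 s.
At the end, for the whole second after the job is handed in: The cap stands upright (within 0.12 rad) on the floor of the tray (origin no more than 8 mm above the tray's underside), within its walls, at rest and released (x of cap in the frame of tray between -0.078 and 0.078 m and y of cap in the frame of tray between -0.098 and 0.098 m and z of cap in the frame of tray below 0.008 m and angle between cap's own z axis and vertical below 0.12 rad and linear speed of cap below 0.02 m/s and contact force between cap and tray above 0.2 N and contact force between cap and the fingers below 0.05 N); the robot touches nothing.
It fails at once if the cap is forced: more than 40 N between cap and machine (contact force between cap and machine above 40 N).
It fails at once if the cap, off the neck, is out of the fingers more than 15 mm above the tray's floor (dropped or sprung off) (contact force between cap and the fingers below 0.02 N and z of cap in the frame of tray above 0.019 m and (z of cap in the frame of neck above 0.028 m or horizontal distance between cap and neck above 0.012 m)).
It fails at once if the cap tips over (more than 0.6 rad) (angle between cap's own z axis and vertical above 0.6 rad).
It fails at once if the cap is set down hard: more than 40 N on the tray (contact force between cap and tray above 40 N).
It fails at once if the bottle, the cup or the clipper is moved by more than 20 mm (distance of any of talc, comb_cup, clipper from where it was at the start of the episode above 0.02 m).
It also fails if it takes over 72 s, if anything falls off the work surface, if the arm or the gripper's body presses on something with over 40 N, if the wrist force passes 120 N, or if a joint passes its speed limit or range.

## Robot

A 6-joint arm with a two-finger parallel gripper is mounted at the origin on the work surface. World frame = base frame: x ahead of the robot, y to its left, z up, the work surface at z = 0. Lengths are in mm, angles in rad, forces in N, time in s.
With the tool pointing down it reaches from about 250 to 775 mm from the base axis. Payload 4 kg.
Tool frame: the origin (TCP) lies at the very end of the fingers, on their centre line; the grasp point (between the pads) lies 19 mm behind it; z points along the fingers, y is the line along which they close (so a half turn about z gives the same grasp; the last joint's range is limited). The gripper opens to 85 mm and grips with 20 to 120 N. Pads are 22 mm wide; open, the fingers measure 114 mm over their backs; the gripper's body (76 mm by 85 mm) begins 54 mm behind the grasp point. The pads swing forward as they close: fully open they stand 13 mm farther back than shut.
Start: joints at [1.235, 0.087, 1.371, -0, 1.684, -0.103], TCP at [126.896, 535.181, 196.441] pointing down, gripper open.
Joint ranges: [-3.1, 3.1], [-0.76, 2.03], [0.27, 2.55], [-1.08, 4.22], [0.17, 2.65], [-2.57, 2.57]. Speed limits (rad/s): [2.79, 2.79, 3.14, 3.14, 3.14, 3.14].

## Interface

Orientations are given as a unit quaternion [w, x, y, z].
In Python, from station import ctrl gives the robot as it stands. The module is installed in compiled form; this text tells all that it offers.
- The arm moves only by the tool step_arm, never from a script. Its argument "moves" is a list of rows, each an object of numbers: "x", "y", "z": the shift along the tool's x, y, z normalised to -1 to 1, where 1 is 40 mm; "ax", "ay", "az": the turn, a rotation vector about the tool's x, y, z normalised to -1 to 1, where 1 is 6 degrees. In form: [{"x": .., "y": .., "z": .., "ax": .., "ay": .., "az": ..}, ...]. A call has 1 to 20 rows; each row shifts and turns the commanded pose from where the row before left it, along the tool's axes as they then stand; what a row does not reach is not made up. A row lasts 1/8 s, in which the tool goes at most 62.5 mm and 10.7 degrees, less where a joint would pass 70% of its speed; a pose out of reach is approached as far as the arm can. A call with a number of a shift or a turn outside -1 to 1 is refused whole. A call with a gripper value outside its range is refused whole. "claw" is the opening, from 0 (shut) to 1 (fully open), set as the call begins (left out, the last holds). The fingers move at their own pace and stop on an object; "squeeze" is the grip in N (left out, the last holds). Time passes only in rows, so rows that do not move let the fingers close. It gives the time, the measured TCP pose, the force, the opening and the grip force at its end, in the units of the state.
- ctrl.state(): the state, without advancing time (a new reading comes with each control period).
- ctrl.grab_frame(name): name is "scene" or "top" or "wrist"; returns the picture (384x512x3 uint8, red, green, blue); there is no depth.
- ctrl.get_calibration(name): a dict with "fx", "fy", "cx", "cy" (pixels), "D" ([k1, k2, p1, p2, k3] as OpenCV has them; the pictures are not rectified), "cam_to_world" (4x4, takes a point from camera to world coordinates). Camera axes: x right, y down, z forward; pixel columns grow to the right and rows downward; lengths in mm; the calibration is good to about 2 mm. A picture is of the moment at which its call begins: read the wrist's pose just before it. get_calibration takes no time and is no camera call; for the wrist camera it gives the pose at the moment of the call.
- ctrl.close_job(): hands the job in; it is judged then, once.
The state is a dict: "time_s": time; "qpos": joint angles; "dq": joint speeds; "effort": joint torques, N m; "eef_pos": TCP position; "tool_rot": TCP orientation; "contact_force": force on the tool from outside, world axes, zero at the start; "moment": the same for the moment, N m; "grip_width": finger opening in mm; "gripper_force": force on a finger pad.
Only numpy, scipy, OpenCV 4.12 (cv2) and the standard library are available. Lean on these libraries where they do the work, as an engineer would, in place of code of your own. Each camera call takes 0.05 s, during which the arm holds its last target. There are 200 camera calls.

## Working session

There is one attempt and no reset: what is moved stays moved. The work goes in short steps, Python scripts to look and compute and a tool call to move; the robot and the scene stay as the last step left them, time stands still between calls to the robot, and variables do not carry over. Pictures are saved under pics/ and viewed, at most 10 in all, crops included, and the job is handed in when it is done.

Besides the shell and the picture viewer there is one more tool, called after "Request:" as name(argument=value, ...), one argument or row to a line, values as JSON. step_arm: Moves the arm, as the interface text tells. Scaled input: -1 to 1 covers 40 mm each way for a shift and 6 degrees each way for a turn. Its arguments: {"type":"object","properties":{"moves":{"type":"array","items":{"type":"object","properties":{"x":{"type":"number"},"y":{"type":"number"},"z":{"type":"number"},"ax":{"type":"number"},"ay":{"type":"number"},"az":{"type":"number"}}}},"claw":{"type":"number"},"squeeze":{"type":"number"}},"required":["moves"]}

```bash
mkdir -p pics; cat > h.py <<'E'
import numpy as np, cv2
from station import ctrl
def ray(name,uv,z,c=None):
    c=c or ctrl.get_calibration(name)
    K=np.array([[c['fx'],0,c['cx']],[0,c['fy'],c['cy']],[0,0,1]])
    p=cv2.undistortPoints(np.array([[uv]],float),K,np.array(c['D'],float))[0,0]
    T=np.array(c['cam_to_world']); d=T[:3,:3]@[p[0],p[1],1]; o=T[:3,3]
    return o+d*(z-o[2])/d[2]
def save(n,im): cv2.imwrite(n,cv2.cvtColor(im,cv2.COLOR_RGB2BGR))
E
python3 - <<'E'
from h import *
for n in ["scene","top"]:
    im=ctrl.grab_frame(n); save(f"pics/{n}0.png",im)
    print(n,np.array(ctrl.get_calibration(n)['cam_to_world']).round(2).tolist())
print(ctrl.state())
E
```

```text
scene [[0.62, 0.52, -0.59, 1309.08], [0.78, -0.43, 0.45, -512.3], [-0.02, -0.74, -0.68, 915.08], [0.0, 0.0, 0.0, 1.0]]
top [[-0.02, -0.98, 0.19, 343.98], [-1.0, 0.02, 0.03, -14.92], [-0.03, -0.19, -0.98, 1478.12], [0.0, 0.0, 0.0, 1.0]]
{'time_s': 0.1, 'qpos': array([ 1.23491788e+00,  8.79163467e-02,  1.37214700e+00, -5.03113643e-06,
        1.68359508e+00, -1.03107316e-01]), 'dq': array([-1.10884177e-05,  1.61197301e-04, -3.63778462e-03, -2.06334110e-04,
       -1.21403568e-03,  7.32337044e-04]), 'effort': array([ 1.72698594e-03, -3.53013468e+01, -3.14219964e+01, -2.00129261e-04,
        7.89189886e-03, -4.03253111e-06]), 'eef_pos': array([126.70576083, 534.66173469, 195.31472008]), 'tool_rot': array([-2.22455210e-04,  1.16123207e-01,  9.93234279e-01, -1.00864923e-03]), 'contact_force': array([-0.01374617, -0.12854861, -0.44114316]), 'moment': array([ 0.05536813, -0.00938693, -0.0277152 ]), 'gripper_force': 0.0, 'grip_width': 85.19819294275841}
```

View pics/scene0.png

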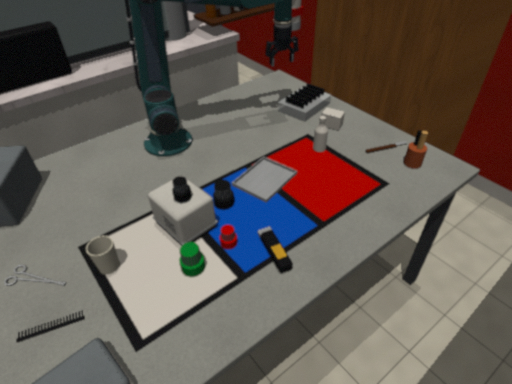

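View pics/top0.png

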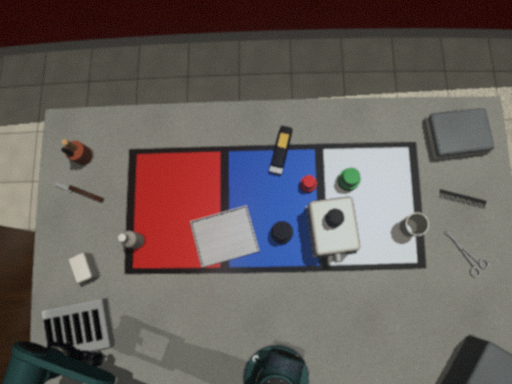

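The scene and top pictures show these cap-like things, with top-view pixels:
- black cap on the white machine (334,217)
- larger loose black one on the blue mat (281,232)
- green (348,179)
- red (309,184)

I choose the smaller black one on the machine. The tray is at about (225,236), the talc at (130,240), the cup at (413,225) and the clipper at (280,150).

```bash
python3 - <<'E'
from h import *
t=cv2.imread("pics/top0.png"); s=cv2.imread("pics/scene0.png")
def blob(im,box,thr=60):
    x0,y0,x1,y1=box; m=(im[y0:y1,x0:x1].max(2)<thr).astype(np.uint8)
    n,l,st,c=cv2.connectedComponentsWithStats(m); i=1+st[1:,4].argmax()
    k,_=cv2.findContours((l==i).astype(np.uint8),0,2); (cx,cy),r=cv2.minEnclosingCircle(k[0])
    return (cx+x0,cy+y0),r,st[i]
for nm,box in [("cap",(318,203,352,233)),("loose",(268,215,296,250))]:
    c,r,st=blob(t,box); print(nm,c,r,st, ray("top",c,200).round(1))
c,r,st=blob(s,(165,170,195,205)); print("scene cap",c,r,st,ray("scene",c,185).round(1))
# tray quad
g=cv2.cvtColor(t,cv2.COLOR_BGR2HSV)[195:275,180:265]
m=((g[...,1]<60)&(g[...,2]>110)).astype(np.uint8)
n,l,st,cc=cv2.connectedComponentsWithStats(m); i=1+st[1:,4].argmax()
k,_=cv2.findContours((l==i).astype(np.uint8),0,2); R=cv2.minAreaRect(k[0]); print(R)
for p in cv2.boxPoints(R): print(ray("top",p+[180,195],16).round(1))
print("tray c",ray("top",np.array(R[0])+[180,195],10).round(1))
for nm,p,z in [("talc",(130,240),100),("cup",(413,225),80),("clip",(280,150),30),("m1",(310,199),140),("m2",(356,199),140),("m3",(358,249),140),("m4",(314,254),140)]: print(nm,ray("top",p,z).round())
a=cv2.resize(t[165:275,255:375],None,fx=3.5,fy=3.5,interpolation=2); b=cv2.resize(s[150:290,130:300],None,fx=2.2,fy=2.2,interpolation=2)
h=min(len(a),len(b)); cv2.imwrite("pics/crop1.png",np.hstack([a[:h],b[:h]]))
E
```

```text
cap (333.42253494262695, 217.85211277008057) 8.500496864318848 [  7   7  17  17 183] [ 491.5 -178.7  200. ]
loose (281.307692527771, 232.69230842590332) 10.390412330627441 [  3   8  20  21 319] [451.8 -25.  200. ]
scene cap (181.0, 189.0) 12.649210929870605 [  8   7  18  25 349] [ 508.  -190.3  185. ]
((43.79895782470703, 40.99629211425781), (48.03264236450195, 59.85783767700195), 74.35775756835938)
[513.3 286.1  16. ]
[564.1  89.9  16. ]
[408.   48.7  16. ]
[357.9 241.2  16. ]
tray c [460.7 166.8  10. ]
talc [445. 459. 100.]
cup [ 475. -450.   80.]
clip [749. -29.  30.]
m1 [ 559. -117.  140.]
m2 [ 555. -259.  140.]
m3 [ 402. -257.  140.]
m4 [ 390. -123.  140.]
```

View pics/crop1.png

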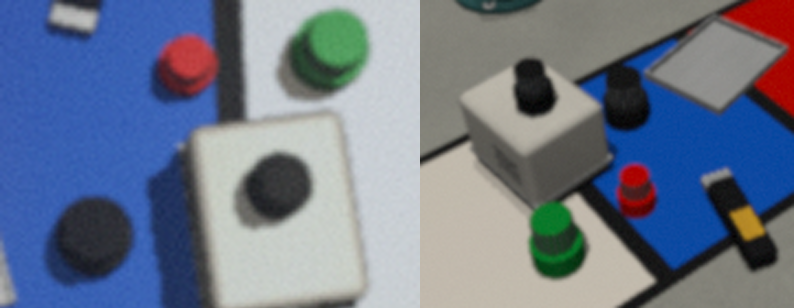

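The crop confirms it: the smaller black cap stands on the machine, and the larger black one is loose on the blue mat, to be left alone. I'll move above the machine.

Request:
step_arm(
  moves=[
    {"x": -0.655,"y": -0.767,"z": -0.15},
    {"x": -0.655,"y": -0.767,"z": -0.15},
    {"x": -0.655,"y": -0.767,"z": -0.15},
    {"x": -0.655,"y": -0.767,"z": -0.15},
    {"x": -0.655,"y": -0.767,"z": -0.15},
    {"x": -0.655,"y": -0.767,"z": -0.15},
    {"x": -0.655,"y": -0.767,"z": -0.15},
    {"x": -0.655,"y": -0.767,"z": -0.15},
    {"x": -0.655,"y": -0.767,"z": -0.15},
    {"x": -0.655,"y": -0.767,"z": -0.15},
    {"x": -0.655,"y": -0.767,"z": -0.15},
    {"x": -0.655,"y": -0.767,"z": -0.15},
    {"x": -0.655,"y": -0.767,"z": -0.15},
    {"x": -0.655,"y": -0.767,"z": -0.15},
    {"x": -0.655,"y": -0.767,"z": -0.15},
    {"x": -0.655,"y": -0.767,"z": -0.15},
    {"x": -0.655,"y": -0.767,"z": -0.15},
    {"x": -0.655,"y": -0.767,"z": -0.15},
    {"x": -0.655,"y": -0.767,"z": -0.15},
    {"x": -0.655,"y": -0.767,"z": -0.15},
  ],
)

```text
validation failed for argument at $.mo...
```

Request:
step_arm(
  moves=[
    {"az": 1},
    {"az": 1},
    {"az": 1},
    {"az": 1},
    {"az": 1},
    {"az": 1},
    {"az": 1},
    {"az": 1},
    {"az": 1},
    {"az": 1},
    {"az": 1},
    {"az": 1},
    {"az": 1},
    {"az": 1},
    {"az": 1},
    {"az": 1},
    {"az": 1},
    {"az": 1},
    {"az": 1},
    {"az": 1},
  ],
)

```text
validation failed for argument at $.mo...
```

Request:
step_arm(
  moves=[
    {"az": 1},
    {"az": 1},
    {"az": 1},
    {"az": 1},
    {"az": 1},
    {"az": 1},
    {"az": 1},
    {"az": 1},
    {"az": 1},
    {"az": 1},
    {"az": 1},
    {"az": 1},
    {"az": 1},
    {"az": 1},
    {"az": 1},
    {"az": 1},
    {"az": 1},
    {"az": 1},
    {},
    {},
  ],
)

```text
validation failed for argument at $.mo...
```

```bash
python3 - <<'E'
from h import *
s=ctrl.state(); c=ctrl.get_calibration("wrist"); im=ctrl.grab_frame("wrist"); save("pics/w1.png",im)
import json; json.dump({k:np.array(v).tolist() for k,v in c.items()},open("w1.json","w"))
print(s['time_s'],s['qpos'].round(3),s['eef_pos'],s['tool_rot'].round(4),s['contact_force'].round(2)); print(np.array(c['cam_to_world']).round(3).tolist())
E
```

```text
0.1 [ 1.235  0.088  1.372 -0.     1.684 -0.103] [126.70576083 534.66173469 195.31472008] [-2.000e-04  1.161e-01  9.932e-01 -1.000e-03] [-0.01 -0.13 -0.44]
[[0.231, 0.919, 0.318, 44.094], [0.973, -0.217, -0.078, 555.974], [-0.003, 0.328, -0.945, 372.979], [0.0, 0.0, 0.0, 1.0]]
```

View pics/w1.png

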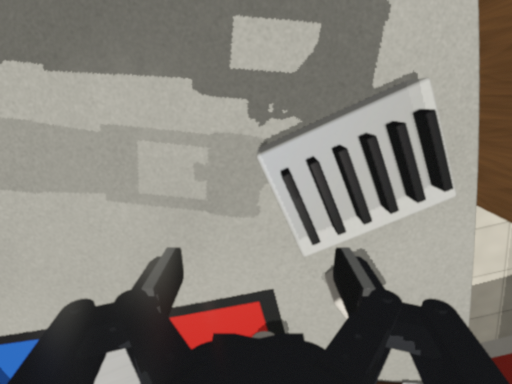

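The calls were refused, so the wrist image is only the start view (a rack and the fingers). Rows probably need all six fields, so I'll test one.

Request:
step_arm(
  moves=[
    {"x": -0.655,"y": -0.767,"z": -0.15,"ax": 0.0,"ay": 0.0,"az": 0.0},
  ],
)

```text
time_s: 0.28
eef_pos: [144.6, 499.4, 200.6]
tool_rot: [-0.001, 0.115, 0.993, -0.001]
contact_force: [0.5, 0.0, 0.3]
grip_width: 85.5
gripper_force: 0.0
```

Request:
step_arm(
  moves=[
    {"x": -0.64,"y": -0.755,"z": -0.15,"ax": 0,"ay": 0,"az": 1},
    {"x": -0.717,"y": -0.683,"z": -0.15,"ax": 0,"ay": 0,"az": 1},
    {"x": -0.784,"y": -0.604,"z": -0.15,"ax": 0,"ay": 0,"az": 1},
    {"x": -0.843,"y": -0.519,"z": -0.15,"ax": 0,"ay": 0,"az": 1},
    {"x": -0.893,"y": -0.428,"z": -0.15,"ax": 0,"ay": 0,"az": 1},
    {"x": -0.933,"y": -0.332,"z": -0.15,"ax": 0,"ay": 0,"az": 1},
    {"x": -0.962,"y": -0.233,"z": -0.15,"ax": 0,"ay": 0,"az": 1},
    {"x": -0.981,"y": -0.131,"z": -0.15,"ax": 0,"ay": 0,"az": 1},
    {"x": -0.99,"y": -0.028,"z": -0.15,"ax": 0,"ay": 0,"az": 1},
    {"x": -0.987,"y": 0.076,"z": -0.15,"ax": 0,"ay": 0,"az": 1},
    {"x": -0.974,"y": 0.179,"z": -0.15,"ax": 0,"ay": 0,"az": 1},
    {"x": -0.95,"y": 0.28,"z": -0.15,"ax": 0,"ay": 0,"az": 1},
    {"x": -0.915,"y": 0.377,"z": -0.15,"ax": 0,"ay": 0,"az": 1},
    {"x": -0.871,"y": 0.471,"z": -0.15,"ax": 0,"ay": 0,"az": 1},
    {"x": -0.817,"y": 0.559,"z": -0.15,"ax": 0,"ay": 0,"az": 1},
    {"x": -0.754,"y": 0.642,"z": -0.15,"ax": 0,"ay": 0,"az": 1},
    {"x": -0.683,"y": 0.717,"z": -0.15,"ax": 0,"ay": 0,"az": 1},
    {"x": -0.604,"y": 0.784,"z": -0.15,"ax": 0,"ay": 0,"az": 1},
    {"x": -0.519,"y": 0.843,"z": -0.15,"ax": 0,"ay": 0,"az": 1},
  ],
)

```text
time_s: 2.65
eef_pos: [487.8, -172.0, 316.2]
tool_rot: [-0.0, 0.897, 0.442, -0.0]
contact_force: [0.0, 0.4, 0.9]
grip_width: 85.3
gripper_force: 0.0
```

Request:
step_arm(
  moves=[
    {"x": 0,"y": 0,"z": 0,"ax": 0,"ay": 0,"az": 1},
    {"x": 0,"y": 0,"z": 0,"ax": 0,"ay": 0,"az": 1},
    {"x": 0,"y": 0,"z": 0,"ax": 0,"ay": 0,"az": 1},
    {"x": 0,"y": 0,"z": 0,"ax": 0,"ay": 0,"az": 1},
    {"x": 0,"y": 0,"z": 0,"ax": 0,"ay": 0,"az": 1},
    {"x": 0,"y": 0,"z": 0,"ax": 0,"ay": 0,"az": 1},
    {"x": 0,"y": 0,"z": 0,"ax": 0,"ay": 0,"az": 1},
    {"x": 0,"y": 0,"z": 0,"ax": 0,"ay": 0,"az": 1},
    {"x": 0,"y": 0,"z": 0,"ax": 0,"ay": 0,"az": 1},
    {"x": 0,"y": 0,"z": 0,"ax": 0,"ay": 0,"az": 1},
    {"x": 0,"y": 0,"z": 0,"ax": 0,"ay": 0,"az": 1},
    {"x": 0,"y": 0,"z": 0,"ax": 0,"ay": 0,"az": 1},
    {"x": 0,"y": 0,"z": 0,"ax": 0,"ay": 0,"az": 1},
    {"x": 0,"y": 0,"z": 0,"ax": 0,"ay": 0,"az": 1},
    {"x": 0,"y": 0,"z": 0,"ax": 0,"ay": 0,"az": 1},
    {"x": 0,"y": 0,"z": 0,"ax": 0,"ay": 0,"az": 1},
    {"x": 0,"y": 0,"z": 0,"ax": 0,"ay": 0,"az": 1},
    {"x": 0,"y": 0,"z": 0,"ax": 0,"ay": 0,"az": 1},
    {"x": 0,"y": 0,"z": 0,"ax": 0,"ay": 0,"az": 1},
  ],
)

```text
time_s: 5.03
eef_pos: [487.3, -170.8, 315.9]
tool_rot: [0.0, 0.859, -0.512, -0.001]
contact_force: [-0.3, 0.7, -0.0]
grip_width: 85.4
gripper_force: 0.0
```

```bash
python3 - <<'E'
from h import *
s=ctrl.state(); c=ctrl.get_calibration("wrist"); im=ctrl.grab_frame("wrist"); save("pics/w2.png",im)
import json; json.dump({k:np.array(v).tolist() for k,v in c.items()},open("w2.json","w"))
print(s['time_s'],s['qpos'].round(3),s['eef_pos'],s['tool_rot'].round(4),s['contact_force'].round(2)); print(np.array(c['cam_to_world']).round(3).tolist())
E
```

```text
5.025 [-0.447  0.021  1.206  0.     1.916  2.198] [ 487.34323413 -170.79271221  315.88734905] [ 0.000e+00  8.592e-01 -5.116e-01 -5.000e-04] [-0.33  0.66 -0.05]
[[-0.879, -0.45, -0.158, 527.688], [-0.477, 0.83, 0.289, -243.998], [0.001, 0.329, -0.944, 493.469], [0.0, 0.0, 0.0, 1.0]]
```

View pics/w2.png

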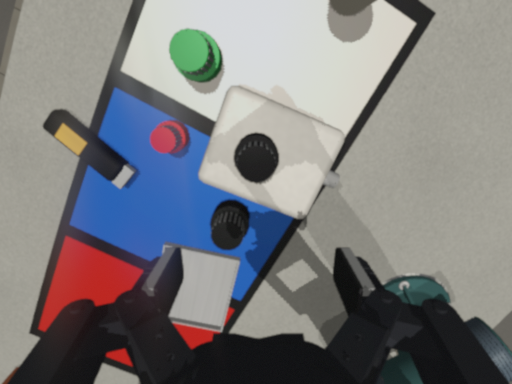

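The wrist view shows the cap on the machine at about (257,158), with the loose black one at (230,224). I'll measure the cap closely.

```bash
python3 - <<'E'
from h import *
import json
c=json.load(open("w2.json")); im=cv2.imread("pics/w2.png"); print(c['fx'],c['cx'],c['cy'])
x0,y0=225,125; g=im[y0:y0+65,x0:x0+65]
m=(g.max(2)<80).astype(np.uint8)
n,l,st,cc=cv2.connectedComponentsWithStats(m); i=1+st[1:,4].argmax()
k,_=cv2.findContours((l==i).astype(np.uint8),0,1); e=cv2.fitEllipse(k[0]); print(st[i],e)
for z in (171,178,205,212): print(z,ray("wrist",np.array(e[0])+[x0,y0],z,c).round(1))
big=cv2.resize(g,None,fx=8,fy=8,interpolation=2); big=np.clip(big.astype(int)*3,0,255).astype(np.uint8)
cv2.imwrite("pics/w2c.png",big)
E
```

```text
267.40754529848476 257.8447017590172 194.11208694071692
[  10    8   43   50 1637] ((31.054168701171875, 32.289093017578125), (42.0073356628418, 47.73178482055664), 178.8147735595703)
171 [ 498.4 -186.2  171. ]
178 [ 499.  -187.4  178. ]
205 [ 501.5 -192.3  205. ]
212 [ 502.1 -193.5  212. ]
```

View pics/w2c.png

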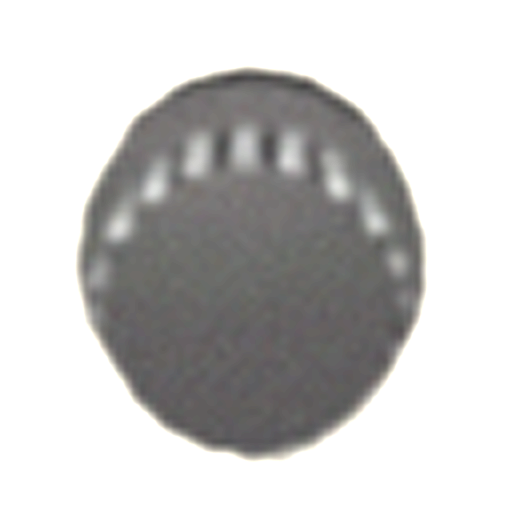

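The crop shows the grip's top disc centred at about (256.1,162.9) and the skirt's upper circle at about (256.1,154.7).

```bash
python3 - <<'E'
from h import *
import json
c=json.load(open("w2.json"))
for o in (143,147,151):
  print(o,ray("wrist",(256.1,162.9),o+65,c).round(1),ray("wrist",(256.1,154.7),o+31,c).round(1))
  print(ray("top",(333.8,217.5),o+60).round(1))
E
```

```text
143 [ 498.8 -187.4  208. ] [ 500.1 -189.5  174. ]
[ 492.2 -179.4  203. ]
147 [ 499.2 -188.2  212. ] [ 500.5 -190.2  178. ]
[ 491.7 -178.9  207. ]
151 [ 499.6 -189.   216. ] [ 500.8 -190.9  182. ]
[ 491.3 -178.4  211. ]
```

Request:
step_arm(
  moves=[
    {"x": 0.175,"y": -0.017,"z": 0.7,"ax": 0,"ay": 0,"az": 0},
    {"x": 0.175,"y": -0.017,"z": 0.7,"ax": 0,"ay": 0,"az": 0},
    {"x": 0.175,"y": -0.016,"z": 0.7,"ax": 0,"ay": 0,"az": 0},
    {"x": 0,"y": 0,"z": 0,"ax": 0,"ay": 0,"az": 1},
    {"x": 0,"y": 0,"z": 0,"ax": 0,"ay": 0,"az": 1},
    {"x": 0,"y": 0,"z": 0,"ax": 0,"ay": 0,"az": 0},
  ],
)

```text
time_s: 5.82
eef_pos: [499.2, -188.3, 232.0]
tool_rot: [0.0, 0.803, -0.596, -0.0]
contact_force: [0.0, 0.0, 1.0]
grip_width: 85.5
gripper_force: 0.0
```

```bash
python3 - <<'E'
from h import *
import json
s=ctrl.state(); c=ctrl.get_calibration("wrist"); im=ctrl.grab_frame("wrist"); save("pics/w3.png",im)
json.dump({k:np.array(v).tolist() for k,v in c.items()},open("w3.json","w"))
print(s['time_s'],s['qpos'].round(3),s['eef_pos'],s['tool_rot'].round(4),s['contact_force'].round(2))
T=np.linalg.inv(np.array(c['cam_to_world'])); K=np.array([[c['fx'],0,c['cx']],[0,c['fy'],c['cy']],[0,0,1]])
P=np.array([[499.5,-188.5,212],[s['eef_pos'][0],s['eef_pos'][1],212],s['eef_pos']],float)
print(cv2.projectPoints(P,cv2.Rodrigues(T[:3,:3])[0],T[:3,3],K,np.array(c['D'],float))[0][:,0])
b=im[150:340,150:370]; b=np.clip(b.astype(int)*2,0,255).astype(np.uint8)
save("pics/w3c.png",cv2.resize(b,None,fx=3,fy=3,interpolation=2))
E
```

```text
5.825 [-0.467  0.047  1.344  0.     1.752  2.382] [ 499.15722483 -188.26215126  231.9736524 ] [ 1.000e-04  8.028e-01 -5.963e-01 -4.000e-04] [0.01 0.01 0.96]
[[257.60880745 211.09860895]
 [257.93296301 211.47532776]
 [257.97173699 222.13949843]]
```

View pics/w3c.png

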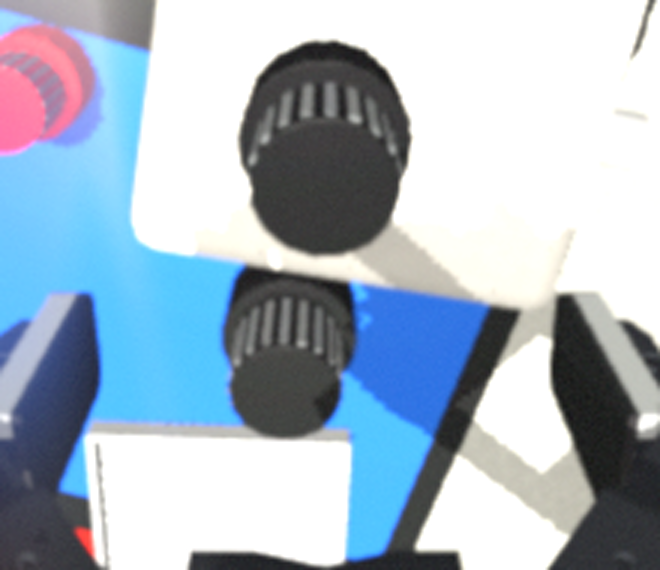

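The top disc is centred at about (258.3,212.3), within 1 px of the prediction, and the finger midline is also at x≈258. I'll get the height from the two views.

```bash
python3 - <<'E'
from h import *
import json
c2=json.load(open("w2.json"));c3=json.load(open("w3.json"))
for Z in (204,208,212,216,220):
  print(Z,ray("wrist",(256.1,162.9),Z,c2).round(1),ray("wrist",(258.1,212.1),Z,c3).round(1),ray("wrist",((325.5/3-.5)+150,150+(60+.97*85)/3),Z-34,c3).round(1))
E
```

```text
204 [ 498.4 -186.6  204. ] [ 497.9 -184.5  204. ] [ 498.1 -185.1  170. ]
208 [ 498.8 -187.4  208. ] [ 498.4 -186.2  208. ] [ 498.5 -186.5  174. ]
212 [ 499.2 -188.2  212. ] [ 498.9 -187.8  212. ] [ 498.9 -187.9  178. ]
216 [ 499.6 -189.   216. ] [ 499.4 -189.4  216. ] [ 499.4 -189.3  182. ]
220 [ 500.  -189.8  220. ] [ 499.9 -191.   220. ] [ 499.8 -190.7  186. ]
```

Request:
step_arm(
  moves=[
    {"x": 0,"y": 0,"z": 0.6,"ax": 0,"ay": 0,"az": 0},
    {"x": 0,"y": 0,"z": 0.6,"ax": 0,"ay": 0,"az": 0},
    {"x": 0,"y": 0,"z": 0,"ax": 0,"ay": 0,"az": 0},
  ],
)

```text
time_s: 6.25
eef_pos: [498.0, -187.6, 182.0]
tool_rot: [0.0, 0.803, -0.597, -0.003]
contact_force: [-0.6, 0.2, 0.4]
grip_width: 85.4
gripper_force: 0.0
```

Request:
step_arm(
  moves=[
    {"x": 0,"y": 0,"z": 0,"ax": 0,"ay": 0,"az": 0},
    {"x": 0,"y": 0,"z": 0,"ax": 0,"ay": 0,"az": 0},
    {"x": 0,"y": 0,"z": 0,"ax": 0,"ay": 0,"az": 0},
    {"x": 0,"y": 0,"z": 0,"ax": 0,"ay": 0,"az": 0},
    {"x": 0,"y": 0,"z": 0,"ax": 0,"ay": 0,"az": 0},
    {"x": 0,"y": 0,"z": 0,"ax": 0,"ay": 0,"az": 0},
  ],
  claw=0,
  squeeze=25,
)

```text
time_s: 7.0
eef_pos: [499.3, -188.3, 184.4]
tool_rot: [-0.0, 0.802, -0.597, -0.0]
contact_force: [-0.5, -0.7, -0.4]
grip_width: -0.2
gripper_force: 0.0
```

The fingers closed to about 0 on nothing, so I'll look.

```bash
python3 - <<'E'
from h import *
s=ctrl.state(); im=ctrl.grab_frame("wrist"); sc=ctrl.grab_frame("scene"); print(s['time_s'],s['grip_width'],s['gripper_force'],s['eef_pos'])
b=np.clip(im[120:384,110:400].astype(int)*2,0,255).astype(np.uint8); a=cv2.resize(sc[110:270,110:270],(420,420),interpolation=2)
b=cv2.resize(b,(380,346)); save("pics/v4.png",np.hstack([a[:346],b]))
E
```

```text
7.0 -0.16879960718305254 0.0 [ 499.30569019 -188.30698743  184.36604088]
```

View pics/v4.png

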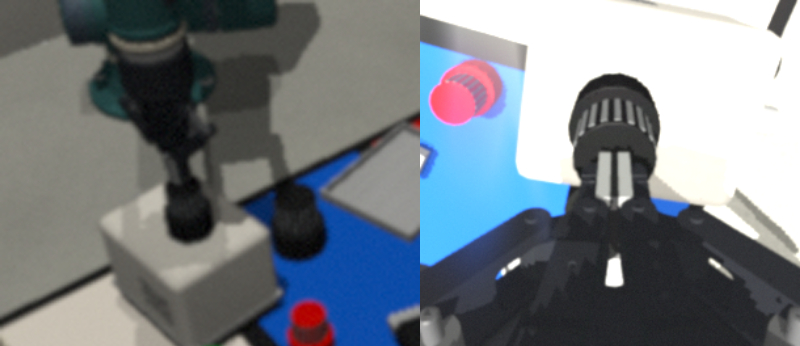

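```bash
python3 - <<'E'
from h import *
def proj(n,P):
    c=ctrl.get_calibration(n); T=np.linalg.inv(np.array(c['cam_to_world'])); K=np.array([[c['fx'],0,c['cx']],[0,c['fy'],c['cy']],[0,0,1]])
    return cv2.projectPoints(np.array(P,float),cv2.Rodrigues(T[:3,:3])[0],T[:3,3],K,np.array(c['D'],float))[0][:,0]
p=ctrl.state()['eef_pos']; P=[p,[p[0],p[1],212],[p[0],p[1],147]]
out=[]
for n,(x,y,w,h) in {"wrist":(208,185,100,100),"scene":(140,140,75,75),"top":(300,185,75,75)}.items():
    im=ctrl.grab_frame(n); save(f"pics/raw5{n}.png",im); q=proj(n,P); print(n,q.round(1).tolist())
    b=np.clip(im[y:y+h,x:x+w].astype(float)*3,0,255).astype(np.uint8); S=400/w
    if n=="top": continue
    b=cv2.resize(b,(400,400),interpolation=2)
    for (u,v),col in zip(q,[(255,0,0),(0,255,0),(255,0,255)]): cv2.circle(b,(int((u-x+.5)*S),int((v-y+.5)*S)),3,col,1)
    out.append(b)
save("pics/v5.png",np.hstack(out))
E
```

```text
wrist [[257.9, 222.2], [258.0, 240.8], [257.9, 203.6]]
scene [[180.2, 187.4], [178.7, 180.4], [182.1, 196.5]]
top [[335.9, 215.8], [337.1, 214.6], [334.3, 217.3]]
```

View pics/v5.png

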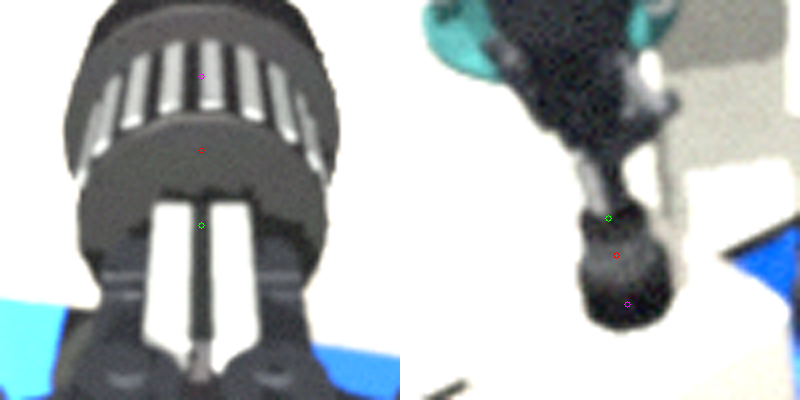

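The crop settles it: the fingertips (wrist row ≈234) sit at or just above the cap's top disc, with no contact, so they end about 30 mm short of the reported TCP. I'll open, go 34 mm lower (TCP still 10 mm above the machine top, and the open fingers clear the skirt), and close. The width will show whether they hold the grip (42) or the skirt (55).

Request:
step_arm(
  moves=[
    {"x": 0,"y": 0,"z": 0,"ax": 0,"ay": 0,"az": 0},
    {"x": 0,"y": 0,"z": 0,"ax": 0,"ay": 0,"az": 0},
    {"x": 0,"y": 0,"z": 0,"ax": 0,"ay": 0,"az": 0},
    {"x": 0,"y": 0,"z": 0,"ax": 0,"ay": 0,"az": 0},
    {"x": 0,"y": 0,"z": 0,"ax": 0,"ay": 0,"az": 0},
    {"x": 0,"y": 0,"z": 0,"ax": 0,"ay": 0,"az": 0},
  ],
  claw=1,
)

```text
time_s: 8.0
eef_pos: [499.3, -188.3, 184.4]
tool_rot: [-0.0, 0.802, -0.597, -0.0]
contact_force: [-0.9, 0.2, 0.2]
grip_width: 85.4
gripper_force: 0.0
```

Request:
step_arm(
  moves=[
    {"x": 0,"y": 0,"z": 0.2,"ax": 0,"ay": 0,"az": 0},
    {"x": 0,"y": 0,"z": 0.2,"ax": 0,"ay": 0,"az": 0},
    {"x": 0,"y": 0,"z": 0.2,"ax": 0,"ay": 0,"az": 0},
    {"x": 0,"y": 0,"z": 0,"ax": 0,"ay": 0,"az": 0},
  ],
)

```text
time_s: 8.5
eef_pos: [498.7, -188.0, 159.0]
tool_rot: [0.0, 0.802, -0.597, -0.001]
contact_force: [-0.6, -0.8, -0.9]
grip_width: 85.6
gripper_force: 0.0
```

Request:
step_arm(
  moves=[
    {"x": 0,"y": 0,"z": 0.2,"ax": 0,"ay": 0,"az": 0},
    {"x": 0,"y": 0,"z": 0,"ax": 0,"ay": 0,"az": 0},
  ],
)

```text
time_s: 8.75
eef_pos: [498.9, -188.1, 151.6]
tool_rot: [0.0, 0.802, -0.597, -0.001]
contact_force: [-0.6, -0.4, 0.1]
grip_width: 85.2
gripper_force: 0.0
```

Request:
step_arm(
  moves=[
    {"x": 0,"y": 0,"z": 0,"ax": 0,"ay": 0,"az": 0},
    {"x": 0,"y": 0,"z": 0,"ax": 0,"ay": 0,"az": 0},
    {"x": 0,"y": 0,"z": 0,"ax": 0,"ay": 0,"az": 0},
    {"x": 0,"y": 0,"z": 0,"ax": 0,"ay": 0,"az": 0},
    {"x": 0,"y": 0,"z": 0,"ax": 0,"ay": 0,"az": 0},
  ],
  claw=0,
  squeeze=25,
)

```text
time_s: 9.38
eef_pos: [499.4, -188.4, 152.8]
tool_rot: [-0.0, 0.802, -0.597, 0.0]
contact_force: [-0.9, 0.2, 1.7]
grip_width: 41.1
gripper_force: 27.9
```

```bash
python3 - <<'E'
from h import *
s=ctrl.state(); print({k:np.round(v,2) for k,v in s.items()}); save("pics/w6.png",ctrl.grab_frame("wrist"))
E
```

```text
{'time_s': np.float64(9.38), 'qpos': array([-0.47,  0.06,  1.48, -0.  ,  1.6 ,  2.38]), 'dq': array([-0., -0.,  0., -0., -0.,  0.]), 'effort': array([ 1.600e-01, -3.266e+01, -3.023e+01,  1.000e-01, -2.000e-01,
       -1.000e-02]), 'eef_pos': array([ 499.42, -188.41,  152.81]), 'tool_rot': array([-0. ,  0.8, -0.6,  0. ]), 'contact_force': array([-0.86,  0.22,  1.66]), 'moment': array([-0.01,  0.13, -0.02]), 'gripper_force': np.float64(27.93), 'grip_width': np.float64(41.07)}
```

Width is 41 mm: the fingers hold the ribbed grip. I'll start unscrewing gently, rising with the thread.

Request:
step_arm(
  moves=[
    {"x": 0,"y": 0,"z": -0.006,"ax": 0,"ay": 0,"az": -1},
    {"x": 0,"y": 0,"z": -0.006,"ax": 0,"ay": 0,"az": -1},
    {"x": 0,"y": 0,"z": -0.006,"ax": 0,"ay": 0,"az": -1},
    {"x": 0,"y": 0,"z": -0.006,"ax": 0,"ay": 0,"az": -1},
    {"x": 0,"y": 0,"z": -0.007,"ax": 0,"ay": 0,"az": -1},
  ],
)

```text
time_s: 10.05
eef_pos: [499.9, -188.4, 154.1]
tool_rot: [-0.0, 0.93, -0.368, 0.001]
contact_force: [1.8, -0.2, 1.3]
grip_width: 40.8
gripper_force: 28.0
```

Request:
step_arm(
  moves=[
    {"x": 0,"y": 0,"z": -0.0063,"ax": 0,"ay": 0,"az": -1},
    {"x": 0,"y": 0,"z": -0.0063,"ax": 0,"ay": 0,"az": -1},
    {"x": 0,"y": 0,"z": -0.0063,"ax": 0,"ay": 0,"az": -1},
    {"x": 0,"y": 0,"z": -0.0063,"ax": 0,"ay": 0,"az": -1},
    {"x": 0,"y": 0,"z": -0.0063,"ax": 0,"ay": 0,"az": -1},
    {"x": 0,"y": 0,"z": -0.0063,"ax": 0,"ay": 0,"az": -1},
    {"x": 0,"y": 0,"z": -0.0063,"ax": 0,"ay": 0,"az": -1},
    {"x": 0,"y": 0,"z": -0.0063,"ax": 0,"ay": 0,"az": -1},
    {"x": 0,"y": 0,"z": -0.0063,"ax": 0,"ay": 0,"az": -1},
    {"x": 0,"y": 0,"z": -0.0063,"ax": 0,"ay": 0,"az": -1},
  ],
)

```text
time_s: 11.3
eef_pos: [500.0, -188.0, 156.7]
tool_rot: [-0.0, 0.989, 0.147, 0.001]
contact_force: [0.3, 1.2, 2.7]
grip_width: 41.0
gripper_force: 27.9
```

Request:
step_arm(
  moves=[
    {"x": 0,"y": 0,"z": -0.0063,"ax": 0,"ay": 0,"az": -1},
    {"x": 0,"y": 0,"z": -0.0063,"ax": 0,"ay": 0,"az": -1},
    {"x": 0,"y": 0,"z": -0.0063,"ax": 0,"ay": 0,"az": -1},
    {"x": 0,"y": 0,"z": -0.0063,"ax": 0,"ay": 0,"az": -1},
    {"x": 0,"y": 0,"z": -0.0063,"ax": 0,"ay": 0,"az": -1},
    {"x": 0,"y": 0,"z": -0.0063,"ax": 0,"ay": 0,"az": -1},
    {"x": 0,"y": 0,"z": -0.0063,"ax": 0,"ay": 0,"az": -1},
    {"x": 0,"y": 0,"z": -0.0063,"ax": 0,"ay": 0,"az": -1},
    {"x": 0,"y": 0,"z": -0.0063,"ax": 0,"ay": 0,"az": -1},
    {"x": 0,"y": 0,"z": -0.0063,"ax": 0,"ay": 0,"az": -1},
  ],
)

```text
time_s: 12.55
eef_pos: [499.7, -187.7, 159.0]
tool_rot: [-0.0, 0.783, 0.622, 0.001]
contact_force: [-0.4, 1.5, 2.6]
grip_width: 41.4
gripper_force: 28.0
```

Request:
step_arm(
  moves=[
    {"x": 0,"y": 0,"z": -0.0065,"ax": 0,"ay": 0,"az": -1},
    {"x": 0,"y": 0,"z": -0.0065,"ax": 0,"ay": 0,"az": -1},
    {"x": 0,"y": 0,"z": -0.0065,"ax": 0,"ay": 0,"az": -1},
    {"x": 0,"y": 0,"z": -0.0065,"ax": 0,"ay": 0,"az": -1},
    {"x": 0,"y": 0,"z": -0.0065,"ax": 0,"ay": 0,"az": -1},
    {"x": 0,"y": 0,"z": -0.0065,"ax": 0,"ay": 0,"az": -1},
    {"x": 0,"y": 0,"z": -0.0065,"ax": 0,"ay": 0,"az": -1},
    {"x": 0,"y": 0,"z": -0.0065,"ax": 0,"ay": 0,"az": -1},
    {"x": 0,"y": 0,"z": -0.0065,"ax": 0,"ay": 0,"az": -1},
    {"x": 0,"y": 0,"z": -0.0065,"ax": 0,"ay": 0,"az": -1},
  ],
)

```text
time_s: 13.8
eef_pos: [499.4, -187.6, 161.4]
tool_rot: [-0.0, 0.368, 0.93, 0.001]
contact_force: [0.0, 1.2, 1.8]
grip_width: 40.3
gripper_force: 27.9
```

Request:
step_arm(
  moves=[
    {"x": 0,"y": 0,"z": -0.0065,"ax": 0,"ay": 0,"az": -1},
    {"x": 0,"y": 0,"z": -0.0065,"ax": 0,"ay": 0,"az": -1},
    {"x": 0,"y": 0,"z": -0.0065,"ax": 0,"ay": 0,"az": -1},
    {"x": 0,"y": 0,"z": -0.0065,"ax": 0,"ay": 0,"az": -1},
    {"x": 0,"y": 0,"z": -0.0065,"ax": 0,"ay": 0,"az": -1},
    {"x": 0,"y": 0,"z": -0.0065,"ax": 0,"ay": 0,"az": -1},
    {"x": 0,"y": 0,"z": -0.0065,"ax": 0,"ay": 0,"az": -1},
    {"x": 0,"y": 0,"z": -0.0065,"ax": 0,"ay": 0,"az": -1},
    {"x": 0,"y": 0,"z": 0,"ax": 0,"ay": 0,"az": 0},
  ],
)

```text
time_s: 14.92
eef_pos: [499.2, -187.8, 163.4]
tool_rot: [-0.0, -0.04, 0.999, 0.0]
contact_force: [-1.7, 1.9, 2.8]
grip_width: 41.1
gripper_force: 28.0
```

```bash
python3 - <<'E'
from h import *
s=ctrl.state(); print({k:np.round(v,2) for k,v in s.items() if k!='effort'})
E
```

```text
{'time_s': np.float64(14.92), 'qpos': array([-0.47,  0.06,  1.47,  0.  ,  1.62, -2.12]), 'dq': array([ 0.  ,  0.  , -0.  , -0.  ,  0.  ,  0.03]), 'eef_pos': array([ 499.23, -187.81,  163.41]), 'tool_rot': array([-0.  , -0.04,  1.  ,  0.  ]), 'contact_force': array([-1.72,  1.94,  2.82]), 'moment': array([0.31, 0.17, 0.03]), 'gripper_force': np.float64(28.03), 'grip_width': np.float64(41.14)}
```

Request:
step_arm(
  moves=[
    {"x": 0,"y": 0,"z": -0.0065,"ax": 0,"ay": 0,"az": -1},
    {"x": 0,"y": 0,"z": -0.0065,"ax": 0,"ay": 0,"az": -1},
    {"x": 0,"y": 0,"z": -0.0065,"ax": 0,"ay": 0,"az": -1},
    {"x": 0,"y": 0,"z": 0,"ax": 0,"ay": 0,"az": 0},
  ],
)

```text
time_s: 15.42
eef_pos: [499.3, -188.0, 164.1]
tool_rot: [-0.0, -0.195, 0.981, 0.0]
contact_force: [-0.7, 1.7, 2.3]
grip_width: 40.8
gripper_force: 28.0
```

Request:
step_arm(
  moves=[
    {"x": 0,"y": 0,"z": -0.02,"ax": 0,"ay": 0,"az": 0},
    {"x": 0,"y": 0,"z": 0,"ax": 0,"ay": 0,"az": 0},
  ],
)

```text
time_s: 15.68
eef_pos: [499.2, -188.0, 164.4]
tool_rot: [-0.0, -0.196, 0.981, 0.0]
contact_force: [-0.1, 2.3, 0.7]
grip_width: 40.3
gripper_force: 27.8
```

Request:
step_arm(
  moves=[
    {"x": 0,"y": 0,"z": -0.025,"ax": 0,"ay": 0,"az": 0},
    {"x": 0,"y": 0,"z": 0,"ax": 0,"ay": 0,"az": 0},
    {"x": 0,"y": 0,"z": 0,"ax": 0,"ay": 0,"az": 0},
  ],
)

```text
time_s: 16.05
eef_pos: [499.0, -188.0, 164.8]
tool_rot: [-0.001, -0.196, 0.981, 0.001]
contact_force: [0.0, 1.2, -6.8]
grip_width: 41.3
gripper_force: 27.3
```

Still threaded: the pull is resisted at about 7 N. I'll relax, let go, turn back about 180° and regrasp.

Request:
step_arm(
  moves=[
    {"x": 0,"y": 0,"z": 0.03,"ax": 0,"ay": 0,"az": 0},
    {"x": 0,"y": 0,"z": 0,"ax": 0,"ay": 0,"az": 0},
  ],
)

```text
time_s: 16.3
eef_pos: [499.1, -188.1, 164.6]
tool_rot: [-0.0, -0.196, 0.981, 0.0]
contact_force: [-0.5, 1.6, -5.2]
grip_width: 41.0
gripper_force: 27.6
```

Request:
step_arm(
  moves=[
    {"x": 0,"y": 0,"z": 0,"ax": 0,"ay": 0,"az": 0},
    {"x": 0,"y": 0,"z": 0,"ax": 0,"ay": 0,"az": 0},
    {"x": 0,"y": 0,"z": 0,"ax": 0,"ay": 0,"az": 0},
    {"x": 0,"y": 0,"z": 0,"ax": 0,"ay": 0,"az": 0},
    {"x": 0,"y": 0,"z": 0,"ax": 0,"ay": 0,"az": 1},
    {"x": 0,"y": 0,"z": 0,"ax": 0,"ay": 0,"az": 1},
    {"x": 0,"y": 0,"z": 0,"ax": 0,"ay": 0,"az": 1},
    {"x": 0,"y": 0,"z": 0,"ax": 0,"ay": 0,"az": 1},
    {"x": 0,"y": 0,"z": 0,"ax": 0,"ay": 0,"az": 1},
    {"x": 0,"y": 0,"z": 0,"ax": 0,"ay": 0,"az": 1},
    {"x": 0,"y": 0,"z": 0,"ax": 0,"ay": 0,"az": 1},
    {"x": 0,"y": 0,"z": 0,"ax": 0,"ay": 0,"az": 1},
    {"x": 0,"y": 0,"z": 0,"ax": 0,"ay": 0,"az": 1},
    {"x": 0,"y": 0,"z": 0,"ax": 0,"ay": 0,"az": 1},
    {"x": 0,"y": 0,"z": 0,"ax": 0,"ay": 0,"az": 1},
    {"x": 0,"y": 0,"z": 0,"ax": 0,"ay": 0,"az": 1},
    {"x": 0,"y": 0,"z": 0,"ax": 0,"ay": 0,"az": 1},
    {"x": 0,"y": 0,"z": 0,"ax": 0,"ay": 0,"az": 1},
    {"x": 0,"y": 0,"z": 0,"ax": 0,"ay": 0,"az": 1},
    {"x": 0,"y": 0,"z": 0,"ax": 0,"ay": 0,"az": 1},
  ],
  claw=1,
)

```text
time_s: 18.8
eef_pos: [499.4, -188.4, 164.8]
tool_rot: [0.0, 0.599, 0.801, -0.0]
contact_force: [0.6, 0.2, 0.4]
grip_width: 85.3
gripper_force: 0.0
```

Request:
step_arm(
  moves=[
    {"x": 0,"y": 0,"z": 0,"ax": 0,"ay": 0,"az": 1},
    {"x": 0,"y": 0,"z": 0,"ax": 0,"ay": 0,"az": 1},
    {"x": 0,"y": 0,"z": 0,"ax": 0,"ay": 0,"az": 1},
    {"x": 0,"y": 0,"z": 0,"ax": 0,"ay": 0,"az": 1},
    {"x": 0,"y": 0,"z": 0,"ax": 0,"ay": 0,"az": 1},
    {"x": 0,"y": 0,"z": 0,"ax": 0,"ay": 0,"az": 1},
    {"x": 0,"y": 0,"z": 0,"ax": 0,"ay": 0,"az": 1},
    {"x": 0,"y": 0,"z": 0,"ax": 0,"ay": 0,"az": 1},
    {"x": 0,"y": 0,"z": 0,"ax": 0,"ay": 0,"az": 1},
    {"x": 0,"y": 0,"z": 0,"ax": 0,"ay": 0,"az": 1},
    {"x": 0,"y": 0,"z": 0,"ax": 0,"ay": 0,"az": 1},
    {"x": 0,"y": 0,"z": 0,"ax": 0,"ay": 0,"az": 1},
    {"x": 0,"y": 0,"z": 0,"ax": 0,"ay": 0,"az": 1},
    {"x": 0,"y": 0,"z": 0,"ax": 0,"ay": 0,"az": 1},
    {"x": 0,"y": 0,"z": 0,"ax": 0,"ay": 0,"az": 1},
    {"x": 0,"y": 0,"z": 0,"ax": 0,"ay": 0,"az": 1},
    {"x": 0,"y": 0,"z": 0,"ax": 0,"ay": 0,"az": 0},
  ],
)

```text
time_s: 20.92
eef_pos: [499.4, -188.4, 164.8]
tool_rot: [0.0, 0.996, 0.093, 0.0]
contact_force: [0.0, 0.5, -0.1]
grip_width: 85.2
gripper_force: 0.0
```

Request:
step_arm(
  moves=[
    {"x": 0,"y": 0,"z": 0,"ax": 0,"ay": 0,"az": 0},
    {"x": 0,"y": 0,"z": 0,"ax": 0,"ay": 0,"az": 0},
    {"x": 0,"y": 0,"z": 0,"ax": 0,"ay": 0,"az": 0},
    {"x": 0,"y": 0,"z": 0,"ax": 0,"ay": 0,"az": 0},
    {"x": 0,"y": 0,"z": 0,"ax": 0,"ay": 0,"az": 0},
  ],
  claw=0,
)

```text
time_s: 21.55
eef_pos: [499.3, -188.2, 164.9]
tool_rot: [-0.0, 0.996, 0.093, 0.0]
contact_force: [0.1, 1.4, 1.2]
grip_width: 40.7
gripper_force: 28.1
```

Request:
step_arm(
  moves=[
    {"x": 0,"y": 0,"z": -0.0063,"ax": 0,"ay": 0,"az": -1},
    {"x": 0,"y": 0,"z": -0.0063,"ax": 0,"ay": 0,"az": -1},
    {"x": 0,"y": 0,"z": -0.0063,"ax": 0,"ay": 0,"az": -1},
    {"x": 0,"y": 0,"z": -0.0063,"ax": 0,"ay": 0,"az": -1},
    {"x": 0,"y": 0,"z": -0.0063,"ax": 0,"ay": 0,"az": -1},
    {"x": 0,"y": 0,"z": -0.0063,"ax": 0,"ay": 0,"az": -1},
    {"x": 0,"y": 0,"z": -0.0063,"ax": 0,"ay": 0,"az": -1},
    {"x": 0,"y": 0,"z": -0.0063,"ax": 0,"ay": 0,"az": -1},
  ],
)

```text
time_s: 22.55
eef_pos: [499.4, -188.2, 167.0]
tool_rot: [-0.0, 0.871, 0.491, 0.0]
contact_force: [-0.5, 0.9, 1.6]
grip_width: 40.8
gripper_force: 28.1
```

Request:
step_arm(
  moves=[
    {"x": 0,"y": 0,"z": -0.0063,"ax": 0,"ay": 0,"az": -1},
    {"x": 0,"y": 0,"z": -0.0063,"ax": 0,"ay": 0,"az": -1},
    {"x": 0,"y": 0,"z": -0.0063,"ax": 0,"ay": 0,"az": -1},
    {"x": 0,"y": 0,"z": -0.0063,"ax": 0,"ay": 0,"az": -1},
    {"x": 0,"y": 0,"z": -0.0063,"ax": 0,"ay": 0,"az": -1},
    {"x": 0,"y": 0,"z": -0.0063,"ax": 0,"ay": 0,"az": -1},
    {"x": 0,"y": 0,"z": -0.0063,"ax": 0,"ay": 0,"az": -1},
    {"x": 0,"y": 0,"z": -0.0063,"ax": 0,"ay": 0,"az": -1},
  ],
)

```text
time_s: 23.55
eef_pos: [500.0, -188.8, 169.7]
tool_rot: [0.001, 0.596, 0.803, 0.0]
contact_force: [0.7, -1.2, 2.2]
grip_width: 41.3
gripper_force: 28.2
```

Request:
step_arm(
  moves=[
    {"x": 0,"y": 0,"z": -0.0063,"ax": 0,"ay": 0,"az": -1},
    {"x": 0,"y": 0,"z": -0.0063,"ax": 0,"ay": 0,"az": -1},
    {"x": 0,"y": 0,"z": -0.0063,"ax": 0,"ay": 0,"az": -1},
    {"x": 0,"y": 0,"z": -0.0063,"ax": 0,"ay": 0,"az": -1},
    {"x": 0,"y": 0,"z": -0.0063,"ax": 0,"ay": 0,"az": -1},
    {"x": 0,"y": 0,"z": -0.0063,"ax": 0,"ay": 0,"az": -1},
    {"x": 0,"y": 0,"z": -0.0063,"ax": 0,"ay": 0,"az": -1},
    {"x": 0,"y": 0,"z": -0.0063,"ax": 0,"ay": 0,"az": -1},
  ],
)

```text
time_s: 24.55
eef_pos: [500.2, -188.5, 171.6]
tool_rot: [0.001, 0.218, 0.976, 0.0]
contact_force: [0.5, -0.1, 2.2]
grip_width: 41.1
gripper_force: 28.2
```

Request:
step_arm(
  moves=[
    {"x": 0,"y": 0,"z": -0.0063,"ax": 0,"ay": 0,"az": -1},
    {"x": 0,"y": 0,"z": -0.0063,"ax": 0,"ay": 0,"az": -1},
    {"x": 0,"y": 0,"z": -0.0063,"ax": 0,"ay": 0,"az": -1},
    {"x": 0,"y": 0,"z": -0.0063,"ax": 0,"ay": 0,"az": -1},
    {"x": 0,"y": 0,"z": 0,"ax": 0,"ay": 0,"az": 0},
  ],
)

```text
time_s: 25.18
eef_pos: [499.9, -188.2, 172.4]
tool_rot: [0.001, 0.012, 1.0, -0.0]
contact_force: [0.7, 1.4, 3.6]
grip_width: 41.2
gripper_force: 28.3
```

Request:
step_arm(
  moves=[
    {"x": 0,"y": 0,"z": -0.03,"ax": 0,"ay": 0,"az": 0},
    {"x": 0,"y": 0,"z": 0,"ax": 0,"ay": 0,"az": 0},
  ],
)

```text
time_s: 25.42
eef_pos: [499.8, -188.2, 173.3]
tool_rot: [0.001, 0.012, 1.0, 0.0]
contact_force: [1.7, 0.8, 1.9]
grip_width: 40.8
gripper_force: 28.3
```

Request:
step_arm(
  moves=[
    {"x": 0,"y": 0,"z": -0.03,"ax": 0,"ay": 0,"az": 0},
    {"x": 0,"y": 0,"z": 0,"ax": 0,"ay": 0,"az": 0},
  ],
)

```text
time_s: 25.68
eef_pos: [499.5, -188.3, 174.3]
tool_rot: [0.0, 0.012, 1.0, 0.0]
contact_force: [2.1, 0.8, 2.4]
grip_width: 41.0
gripper_force: 28.3
```

Request:
step_arm(
  moves=[
    {"x": 0,"y": 0,"z": -0.02,"ax": 0,"ay": 0,"az": 0},
    {"x": 0,"y": 0,"z": 0,"ax": 0,"ay": 0,"az": 0},
  ],
)

```text
time_s: 25.92
eef_pos: [499.4, -188.4, 175.1]
tool_rot: [0.0, 0.012, 1.0, -0.0]
contact_force: [1.8, 0.2, 1.6]
grip_width: 40.9
gripper_force: 28.3
```

Free. I'll lift clear and carry it to the tray.

Request:
step_arm(
  moves=[
    {"x": 0,"y": 0,"z": -0.15,"ax": 0,"ay": 0,"az": 0},
    {"x": 0,"y": 0,"z": -0.15,"ax": 0,"ay": 0,"az": 0},
    {"x": 0,"y": 0,"z": -0.15,"ax": 0,"ay": 0,"az": 0},
    {"x": 0,"y": 0,"z": -0.15,"ax": 0,"ay": 0,"az": 0},
    {"x": 0,"y": 0,"z": -0.3,"ax": 0,"ay": 0,"az": 0},
    {"x": 0,"y": 0,"z": -0.4,"ax": 0,"ay": 0,"az": 0},
    {"x": 0,"y": 0,"z": -0.4,"ax": 0,"ay": 0,"az": 0},
    {"x": 0,"y": 0,"z": -0.4,"ax": 0,"ay": 0,"az": 0},
    {"x": 0,"y": 0,"z": 0,"ax": 0,"ay": 0,"az": 0},
    {"x": 0,"y": 0,"z": 0,"ax": 0,"ay": 0,"az": 0},
  ],
  squeeze=30,
)

```text
time_s: 27.18
eef_pos: [499.2, -188.2, 258.6]
tool_rot: [-0.0, 0.012, 1.0, 0.0]
contact_force: [0.3, 0.2, -1.6]
grip_width: 40.9
gripper_force: 30.4
```

Request:
step_arm(
  moves=[
    {"x": 0.05,"y": 0.3,"z": 0,"ax": 0,"ay": 0,"az": 0},
    {"x": 0.09,"y": 0.6,"z": 0,"ax": 0,"ay": 0,"az": 0},
    {"x": 0.09,"y": 0.75,"z": 0,"ax": 0,"ay": 0,"az": 0},
    {"x": 0.1,"y": 0.8,"z": 0,"ax": 0,"ay": 0,"az": 0},
    {"x": 0.1,"y": 0.8,"z": 0,"ax": 0,"ay": 0,"az": 0},
    {"x": 0.1,"y": 0.8,"z": 0,"ax": 0,"ay": 0,"az": 0},
    {"x": 0.1,"y": 0.8,"z": 0,"ax": 0,"ay": 0,"az": 0},
    {"x": 0.1,"y": 0.8,"z": 0,"ax": 0,"ay": 0,"az": 0},
    {"x": 0.1,"y": 0.8,"z": 0,"ax": 0,"ay": 0,"az": 0},
    {"x": 0.1,"y": 0.8,"z": 0,"ax": 0,"ay": 0,"az": 0},
    {"x": 0.1,"y": 0.7,"z": 0,"ax": 0,"ay": 0,"az": 0},
    {"x": 0.08,"y": 0.5,"z": 0,"ax": 0,"ay": 0,"az": 0},
    {"x": 0.05,"y": 0.25,"z": 0,"ax": 0,"ay": 0,"az": 0},
    {"x": 0,"y": 0,"z": 0,"ax": 0,"ay": 0,"az": 0},
  ],
)

```text
time_s: 28.92
eef_pos: [460.6, 161.1, 258.7]
tool_rot: [-0.0, 0.011, 1.0, -0.0]
contact_force: [-0.5, -0.5, -0.8]
grip_width: 40.7
gripper_force: 30.5
```

Request:
step_arm(
  moves=[
    {"x": 0,"y": 0,"z": 0.5,"ax": 0,"ay": 0,"az": 0},
    {"x": 0,"y": 0,"z": 0.7,"ax": 0,"ay": 0,"az": 0},
    {"x": 0,"y": 0,"z": 0.7,"ax": 0,"ay": 0,"az": 0},
    {"x": 0,"y": 0,"z": 0.7,"ax": 0,"ay": 0,"az": 0},
    {"x": 0,"y": 0,"z": 0.7,"ax": 0,"ay": 0,"az": 0},
    {"x": 0,"y": 0,"z": 0.7,"ax": 0,"ay": 0,"az": 0},
    {"x": 0,"y": 0,"z": 0.7,"ax": 0,"ay": 0,"az": 0},
    {"x": 0,"y": 0,"z": 0.5,"ax": 0,"ay": 0,"az": 0},
    {"x": 0,"y": 0,"z": 0.25,"ax": 0,"ay": 0,"az": 0},
    {"x": 0,"y": 0,"z": 0.12,"ax": 0,"ay": 0,"az": 0},
    {"x": 0,"y": 0,"z": 0,"ax": 0,"ay": 0,"az": 0},
    {"x": 0,"y": 0,"z": 0,"ax": 0,"ay": 0,"az": 0},
  ],
)

```text
time_s: 30.42
eef_pos: [461.9, 160.8, 37.2]
tool_rot: [0.001, 0.012, 1.0, 0.0]
contact_force: [-0.2, -0.7, -0.5]
grip_width: 40.4
gripper_force: 30.5
```

Request:
step_arm(
  moves=[
    {"x": 0,"y": 0,"z": 0.05,"ax": 0,"ay": 0,"az": 0},
    {"x": 0,"y": 0,"z": 0.05,"ax": 0,"ay": 0,"az": 0},
    {"x": 0,"y": 0,"z": 0,"ax": 0,"ay": 0,"az": 0},
  ],
)

```text
time_s: 30.8
eef_pos: [460.9, 160.7, 32.0]
tool_rot: [-0.0, 0.012, 1.0, -0.0]
contact_force: [-0.3, 0.6, -0.4]
grip_width: 40.9
gripper_force: 30.5
```

Request:
step_arm(
  moves=[
    {"x": 0,"y": 0,"z": 0.06,"ax": 0,"ay": 0,"az": 0},
    {"x": 0,"y": 0,"z": 0.06,"ax": 0,"ay": 0,"az": 0},
    {"x": 0,"y": 0,"z": 0.06,"ax": 0,"ay": 0,"az": 0},
    {"x": 0,"y": 0,"z": 0.06,"ax": 0,"ay": 0,"az": 0},
    {"x": 0,"y": 0,"z": 0.06,"ax": 0,"ay": 0,"az": 0},
    {"x": 0,"y": 0,"z": 0,"ax": 0,"ay": 0,"az": 0},
  ],
)

```text
time_s: 31.55
eef_pos: [460.9, 160.7, 19.9]
tool_rot: [-0.0, 0.012, 1.0, -0.0]
contact_force: [-0.2, -0.5, 0.3]
grip_width: 40.8
gripper_force: 30.5
```

Request:
step_arm(
  moves=[
    {"x": 0,"y": 0,"z": 0.03,"ax": 0,"ay": 0,"az": 0},
    {"x": 0,"y": 0,"z": 0.03,"ax": 0,"ay": 0,"az": 0},
    {"x": 0,"y": 0,"z": 0.03,"ax": 0,"ay": 0,"az": 0},
    {"x": 0,"y": 0,"z": 0,"ax": 0,"ay": 0,"az": 0},
  ],
)

```text
time_s: 32.05
eef_pos: [461.0, 160.7, 16.5]
tool_rot: [-0.0, 0.012, 1.0, 0.0]
contact_force: [0.2, -0.4, -0.6]
grip_width: 41.0
gripper_force: 30.5
```

Request:
step_arm(
  moves=[
    {"x": 0,"y": 0,"z": 0.025,"ax": 0,"ay": 0,"az": 0},
    {"x": 0,"y": 0,"z": 0.025,"ax": 0,"ay": 0,"az": 0},
    {"x": 0,"y": 0,"z": 0,"ax": 0,"ay": 0,"az": 0},
  ],
)

```text
time_s: 32.42
eef_pos: [461.0, 160.7, 14.5]
tool_rot: [-0.0, 0.012, 1.0, 0.0]
contact_force: [-0.2, 0.0, -1.0]
grip_width: 41.0
gripper_force: 30.5
```

Request:
step_arm(
  moves=[
    {"x": 0,"y": 0,"z": 0.025,"ax": 0,"ay": 0,"az": 0},
    {"x": 0,"y": 0,"z": 0.025,"ax": 0,"ay": 0,"az": 0},
    {"x": 0,"y": 0,"z": 0,"ax": 0,"ay": 0,"az": 0},
  ],
)

```text
time_s: 32.8
eef_pos: [461.2, 160.7, 12.9]
tool_rot: [0.0, 0.012, 1.0, 0.0]
contact_force: [-1.3, 0.3, -0.0]
grip_width: 40.5
gripper_force: 30.5
```

Request:
step_arm(
  moves=[
    {"x": 0,"y": 0,"z": 0.02,"ax": 0,"ay": 0,"az": 0},
    {"x": 0,"y": 0,"z": 0.02,"ax": 0,"ay": 0,"az": 0},
    {"x": 0,"y": 0,"z": 0,"ax": 0,"ay": 0,"az": 0},
  ],
)

```text
time_s: 33.17
eef_pos: [461.4, 160.7, 12.8]
tool_rot: [0.0, 0.012, 1.0, 0.0]
contact_force: [-3.7, -1.5, 9.0]
grip_width: 41.2
gripper_force: 31.5
```

Request:
step_arm(
  moves=[
    {"x": 0,"y": 0,"z": 0.02,"ax": 0,"ay": 0,"az": 0},
    {"x": 0,"y": 0,"z": 0,"ax": 0,"ay": 0,"az": 0},
    {"x": 0,"y": 0,"z": 0,"ax": 0,"ay": 0,"az": 0},
  ],
)

```text
time_s: 33.55
eef_pos: [461.5, 160.7, 12.8]
tool_rot: [0.001, 0.012, 1.0, 0.0]
contact_force: [-5.6, -1.9, 12.8]
grip_width: 40.6
gripper_force: 31.8
```

On the tray floor (force rose at 12.8). I'll relax the preload, open and retreat.

Request:
step_arm(
  moves=[
    {"x": 0,"y": 0,"z": -0.03,"ax": 0,"ay": 0,"az": 0},
    {"x": 0,"y": 0,"z": 0,"ax": 0,"ay": 0,"az": 0},
  ],
)

```text
time_s: 33.8
eef_pos: [461.4, 160.7, 12.8]
tool_rot: [0.0, 0.012, 1.0, 0.0]
contact_force: [-3.4, -1.1, 8.5]
grip_width: 40.8
gripper_force: 31.2
```

Request:
step_arm(
  moves=[
    {"x": 0,"y": 0,"z": 0,"ax": 0,"ay": 0,"az": 0},
    {"x": 0,"y": 0,"z": 0,"ax": 0,"ay": 0,"az": 0},
    {"x": 0,"y": 0,"z": 0,"ax": 0,"ay": 0,"az": 0},
    {"x": 0,"y": 0,"z": 0,"ax": 0,"ay": 0,"az": 0},
    {"x": 0,"y": 0,"z": 0,"ax": 0,"ay": 0,"az": 0},
    {"x": 0,"y": 0,"z": 0,"ax": 0,"ay": 0,"az": 0},
  ],
  claw=1,
)

```text
time_s: 34.55
eef_pos: [461.1, 160.7, 11.4]
tool_rot: [-0.0, 0.012, 1.0, 0.0]
contact_force: [-0.1, -0.2, 0.3]
grip_width: 85.4
gripper_force: 0.0
```

Request:
step_arm(
  moves=[
    {"x": 0,"y": 0,"z": -0.3,"ax": 0,"ay": 0,"az": 0},
    {"x": 0,"y": 0,"z": -0.6,"ax": 0,"ay": 0,"az": 0},
    {"x": 0,"y": 0,"z": -0.8,"ax": 0,"ay": 0,"az": 0},
    {"x": 0,"y": 0,"z": -0.8,"ax": 0,"ay": 0,"az": 0},
    {"x": 0,"y": 0,"z": -0.8,"ax": 0,"ay": 0,"az": 0},
    {"x": 0,"y": 0,"z": 0,"ax": 0,"ay": 0,"az": 0},
    {"x": 0,"y": 0,"z": 0,"ax": 0,"ay": 0,"az": 0},
  ],
)

```text
time_s: 35.42
eef_pos: [460.7, 160.6, 143.0]
tool_rot: [-0.0, 0.012, 1.0, -0.0]
contact_force: [-1.2, 0.8, -0.2]
grip_width: 85.4
gripper_force: 0.0
```

```bash
python3 - <<'E'
from h import *
im=ctrl.grab_frame("wrist"); sc=ctrl.grab_frame("scene"); print(ctrl.state()['contact_force'],ctrl.state()['grip_width'])
a=cv2.resize(sc[110:280,140:340],(400,340),interpolation=2); b=cv2.resize(im,(400,300)); save("pics/v7.png",np.hstack([a[:300],b]))
E
```

```text
[-0.19704494 -0.1282254  -0.04265706] 85.1489780953358
```

View pics/v7.png

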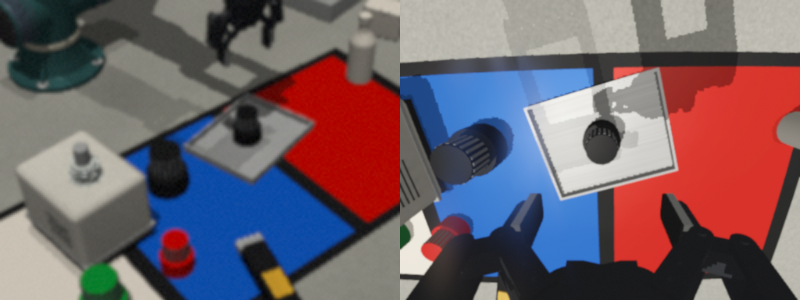

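The cap stands upright in the middle of the tray (right image, about (602,142)), the neck is bare, and the gripper is clear.

```bash
python3 -c "
from station import ctrl
print(ctrl.close_job())"
```

```text
the job is handed in; nothing more can be done
None
```

The cap is unscrewed, lifted off without dropping it and standing upright and released in the steel tray; the job is handed in, but the hand-in returned no verdict.

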